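# Find the high side of the lifter pulley on the bench centres

## Robot

A 6-joint arm with a two-finger parallel gripper is mounted at the origin on the work surface. World frame = base frame: x ahead of the robot, y to its left, z up, the work surface at z = 0. Lengths are in m, angles in rad, forces in N, time in s.
With the tool pointing down it reaches from about 0.375 to 0.9 m from the base axis. Payload 3.1 kg.
Tool frame: the origin (TCP) lies at the very end of the fingers, on their centre line; the grasp point (between the pads) lies 19 mm behind it; z points along the fingers, y is the direction in which the jaws open and shut (so a half turn about z gives the same grasp; the last joint's range is limited). The gripper opens to 85 mm and grips with 20 to 120 N. Pads are 22 mm wide; open, the fingers measure 114 mm over their backs; the gripper's body (76 mm by 85 mm) begins 54 mm behind the grasp point. The pads swing forward as they close: fully open they stand 13 mm farther back than shut.
Start: joints at [-1.518, 0.527, 1.433, -0, 1.181, -0.178], TCP at [0.144, -0.608, 0.231] pointing down, gripper open.
Joint ranges: [-3.08, 3.08], [-0.75, 2.2], [0.22, 2.44], [-1.43, 4.57], [0, 2.65], [-2.85, 2.85]. Speed limits (rad/s): [2.79, 2.79, 3.14, 3.14, 3.14, 3.14].

## Interface

Orientations are given as a unit quaternion [x, y, z, w].
In Python, from station import * gives the robot as it stands.
- The arm moves only by the tool jog_arm, never from a script. Its argument "motion" is a list of rows, each a list of 5 numbers: the shift along the world's x, y, z in cm, then the turn about the world's z in degrees, then the closure in counts, from 0 (fully open) to 255 (shut). In form: [[tx, ty, tz, yaw, jaw], ...]. A call has 1 to 10 rows; each row shifts and turns the pose as measured when the row begins; what a row does not reach is not made up. A row lasts 1/12 s, in which the tool goes at most 41.7 mm and 7.16 degrees, less where a joint would pass 70% of its speed; a pose out of reach is approached as far as the arm can. A call with a gripper value outside its range is refused whole. The fingers move at their own pace and stop on an object; "squeeze" is the grip in N (left out, the last holds). Time passes only in rows, so rows that do not move let the fingers close. It gives the time, the measured TCP pose, the force and the opening at its end, in the units of the state.
- sense(): the state, without advancing time (a new reading comes with each control period).
- snapshot(name): name is "scene" or "top" or "wrist"; returns a dict with "img" (480x640x3 uint8, red, green, blue), "depth" (480x640 float32, m along the optical axis (not along the pixel's ray), 0 where there is no reading), "intrinsics" (3x3 intrinsics, pixels), "eye" and "attitude" of the camera in the world. Camera axes: x right, y down, z forward; pixel columns grow to the right and rows downward; lengths in m; the calibration is good to about 2 mm. The wrist camera is an equidistant fisheye: a pixel r from the principal point sees the ray r / f radians off the axis. A picture is of the moment at which its call begins.
- sign_off(): hands the job in, once; it reports no verdict.
The state is a dict: "t": time; "q": joint angles; "qd": joint speeds; "tau": joint torques, N m; "tcp_pos": TCP position; "tool_rot": TCP orientation; "force": force on the tool from outside, world axes, zero at the start; "ft_torque": the same for the moment, N m; "finger_gap": opening from 0.0 (shut) to 1.0 (fully open).
Only numpy, scipy, OpenCV 4.12 (cv2) and the standard library are available. Lean on these libraries where they do the work, as an engineer would, in place of code of your own. Each camera call takes 0.05 s, during which the arm holds its last target.

## Task

The maroon lifter pulley from the automatic mahjong table sits off-centre on its spindle between the bench centres. Slide the dial gauge up by its blue post until its sprung plunger is pressed in about 5 mm by the pulley, then turn the crank while watching the needle, and leave the pulley with its highest side at the plunger, gauge still pressing and crank let go. Never run the plunger in to its stop or pull the spindle up off its sprung centres, and leave the other things on the table alone.

Things in the scene. Friction and masses are not known exactly. Their poses are not given: they have to be found in the camera images.
- bench_centres: Fixture fixed to the table: dark steel base plate 225 x 165 x 14 mm with two aluminium blocks (tops 108 mm above the table) that carry a spindle between centres. Origin: on the table top, straight under the spindle's axis. Its z is up, its y runs along the spindle from the crank end (-y) to the plain end (+y), its x points from the spindle to the dial gauge. Turned at most about 0.3 rad from the world's axes
- spindle_axis (a point): point on the spindle's axis, 90 mm above the table, at the middle of the pulley's width, 10 mm to +y of the fixture's origin; the pulley (maroon disc, 50 mm across, 20 mm wide) is bored 5 mm off centre, so its edge is 20 to 30 mm from the axis; where its high side lies relative to the crank differs every time. The plunger meets its edge from the fixture's +x side, level with the axis and square to it
- crank (a joint): angle of spindle, crank and pulley together (rad), any number of turns either way: 0 = crank handle straight up, growing as the handle goes from up towards the fixture's +x, so the handle is at (35 sin, 35 cos) mm in fixture x and up from the axis. Held by a drag of about 0.09 N m (2.6 N at the handle): it stays where it is left
- handle_mid (a point): middle of the crank handle, a black sleeve 16 mm in diameter and 44 mm long lying level along the fixture's y, 35 mm from the spindle's axis and 108 mm from the fixture's origin on its -y side; the sleeve spins freely on its pin, so it can be held from above and carried round in a circle without turning the gripper. All round it there is room for a gripper centred here
- seat (a joint): how far the spindle with crank and pulley is lifted off its centres (m): 0 = seated. Spring keepers (brass strips on the blocks) hold it down: an upward pull of about 8 N starts to lift it, and about 10.5 N lifts it 1.5 mm, which is already too much
- gauge (a joint): how far the dial gauge has been slid along its rail towards the spindle (m), 0 to 0.045, along the fixture's -x; rubs with about 5 N and stays where it is left
- gauge_post (a point): grip point on the gauge's upright blue post, 20 mm (fixture x) by 14 mm (fixture y), its top 147 mm above the table; this point is on the middle line, straight out along fixture x from spindle_axis, 130 mm above the table, 99 mm behind the free plunger's tip. The dial beside it is lower (104 mm) and ends 13 mm from the post's middle
- plunger (a joint): how far the sprung plunger is pressed into the gauge (m): 0 free, 0.018 hard at its stop; 0.4 N at 0, rising 0.08 N per mm. The red needle on the white, upward-facing dial turns 15 degrees clockwise (from above) per mm, from pointing along the fixture's +x at 0; black marks every 2 mm
- plunger_tip (a point): the front of the rounded foot (12 mm wide) at the end of the plunger, 90 mm above the table; 52 mm from the spindle's axis when gauge and plunger are both at 0
- ashtray: bystander: steel ashtray, 110 mm across, 30 mm high, origin under its centre
- cup: bystander: white ceramic cup, 72 mm across, 75 mm high, origin under its centre
- die_a: bystander: green acrylic die, 18 mm, origin under its centre
- die_b: bystander: green acrylic die, 18 mm, origin under its centre
- chips: bystander: stack of white chips, 39 mm across, 17.5 mm high, origin under its centre
- tile_0: bystander: mahjong tile lying face up, 28 x 38 x 20 mm, origin under its centre
- tile_1: bystander: mahjong tile lying face up, 28 x 38 x 20 mm, origin under its centre
- screwdriver: bystander: red screwdriver lying down, about 200 mm long, origin under its middle

How it is judged:
On the way:
1. the gauge is slid up and its plunger is pressed in by the pulley (value of joint plunger above 0.0025 m), for 0.2 s.
At the end, for the whole second after the job is handed in: The plunger tip stands at least 29.7 mm from the spindle's axis (the pulley's high side reaches 30 mm; that is the high side within about 0.3 rad of the plunger) with the plunger pressed in at least 2 mm, and the crank is let go and still (x of plunger_tip in the frame of bench_centres above 0.0297 m and value of joint plunger above 0.002 m and velocity of joint crank between -0.05 and 0.05 rad/s); the robot touches nothing.
It fails at once if the spindle is lifted off its centres by more than 1.5 mm (value of joint seat above 0.0015 m).
It fails at once if the plunger is run in to its stop (17.5 mm or more) (value of joint plunger above 0.0175 m).
It fails at once if a bystander is moved by more than 15 mm (distance of any of ashtray, cup, die_a, die_b, chips, tile_0, tile_1, screwdriver from where it was at the start of the episode above 0.015 m).
It also fails if it takes over 72 s, if anything falls off the work surface, if the arm or the gripper's body presses on something with over 40 N, if the wrist force passes 120 N, or if a joint passes its speed limit or range.

## Working session

There is one attempt and no reset: what is moved stays moved. The work goes in short steps, Python scripts to look and compute and a tool call to move; the robot and the scene stay as the last step left them, time stands still between calls to the robot, and variables do not carry over. Pictures are saved under pics/ and viewed, and the job is handed in when it is done.

Besides the shell and the picture viewer there is one more tool, called after "Request:" as a command line: name --pt "numbers of a row" for each row, then --argument value for the rest. jog_arm: Moves the arm, as the interface text tells. Its arguments: {"type":"object","properties":{"motion":{"type":"array","items":{"type":"array","items":{"type":"number"}}},"squeeze":{"type":"number"}},"required":["motion"]}

```bash
mkdir -p pics; ls; python3 - <<'E'
from station import *
import cv2,pickle
d={}
for n in ["scene","top"]:
    s=snapshot(n); d[n]=s
    cv2.imwrite(f"pics/{n}0.png",s["img"][:,:,::-1]); print(n,s["intrinsics"],s["eye"],s["attitude"])
pickle.dump(d,open("d0.pkl","wb"))
print(sense())
E
```

```text
pics
scene [[588.25526814   0.         323.85801538]
 [  0.         588.25526814 233.69806005]
 [  0.           0.           1.        ]] [ 0.97573031 -0.44037013  1.05287227] [ 0.87050229  0.39410541 -0.1167822  -0.27068174]
top [[454.63441487   0.         318.44982355]
 [  0.         454.63441487 242.47199855]
 [  0.           0.           1.        ]] [0.41726601 0.0156729  1.11083162] [-0.69941733  0.71415457 -0.02517065  0.01284872]
{'t': 0.1, 'q': array([-1.51750372e+00,  5.28364177e-01,  1.43373408e+00, -1.58724312e-05,
        1.18139923e+00, -1.78474719e-01]), 'qd': array([ 2.12081906e-04, -2.08478399e-03, -3.81345205e-03, -8.78635819e-05,
       -4.46398909e-04, -1.44366316e-03]), 'tau': array([-2.95286918e-04, -4.43304527e+01, -1.78586054e+01, -2.53204880e-04,
        3.84891275e-03,  9.28818110e-06]), 'tcp_pos': array([ 0.14356735, -0.60764921,  0.23044977]), 'tool_rot': array([ 9.93292199e-01,  1.15627418e-01,  5.22487892e-05, -9.51007423e-04]), 'force': array([-0.48918306,  0.43699013,  0.10764277]), 'ft_torque': array([-0.03734427,  0.00306202, -0.0036644 ]), 'finger_gap': 1.003868955058227}
```

View pics/scene0.png

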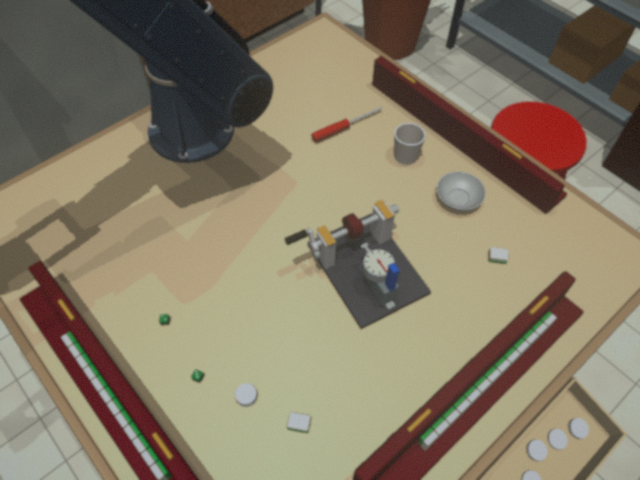

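View pics/top0.png

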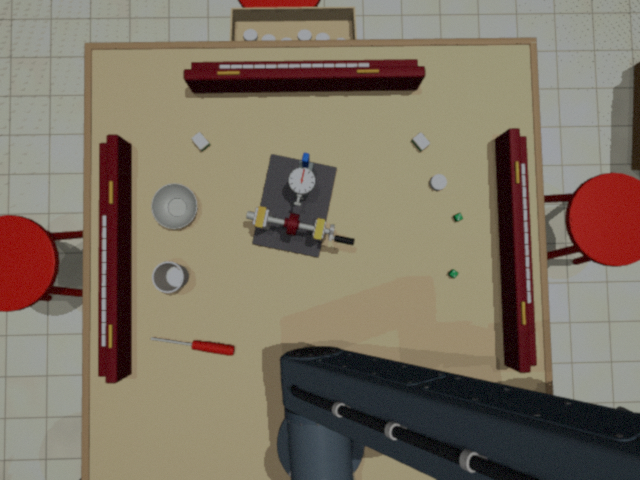

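```bash
cat > h.py <<'E'
import numpy as np,cv2
from scipy.spatial.transform import Rotation as R
def proj(s,P):
    p=R.from_quat(s["attitude"]).inv().apply(np.atleast_2d(P)-s["eye"]); K=s["intrinsics"]
    return np.c_[K[0,0]*p[:,0]/p[:,2]+K[0,2],K[1,1]*p[:,1]/p[:,2]+K[1,2]]
def cloud(s):
    K=s["intrinsics"];d=s["depth"];v,u=np.indices(d.shape)
    p=np.stack([(u-K[0,2])/K[0,0]*d,(v-K[1,2])/K[1,1]*d,d],-1)
    return R.from_quat(s["attitude"]).apply(p.reshape(-1,3)).reshape(p.shape)+s["eye"]
def ray(s,uv,z):
    K=s["intrinsics"];r=R.from_quat(s["attitude"]).apply([(uv[0]-K[0,2])/K[0,0],(uv[1]-K[1,2])/K[1,1],1])
    return s["eye"]+r*(z-s["eye"][2])/r[2]
E
python3 - <<'E'
import pickle
from h import *
d=pickle.load(open("d0.pkl","rb"))
def crop(n,x0,y0,w,h,f,o):
    cv2.imwrite(o,cv2.resize(d[n]["img"][y0:y0+h,x0:x0+w,::-1],None,fx=f,fy=f,interpolation=cv2.INTER_CUBIC))
crop("scene",280,190,160,140,5,"pics/sc.png"); crop("top",235,145,130,115,6,"pics/tc.png")
for n in d:
    c=cloud(d[n]); im=d[n]["img"].astype(int)
    # blue post
    m=(im[...,2]>im[...,0]+50)&(im[...,2]>im[...,1]+30); v,u=np.nonzero(m)
    P=c[m]; print(n,"blue px",u.mean(),v.mean(),len(u),P.min(0),P.max(0)); t=P[P[:,2]>P[:,2].max()-.006]; print(" top",t.mean(0),len(t))
    reg=(c[...,0]>.35)&(c[...,0]<.8)&(abs(c[...,1]-.05)<.2)
    # handle: height 0.05..0.15, dark
    m=reg&(c[...,2]>.045)&(im.max(-1)<45); v,u=np.nonzero(m); P=c[m]; print(" dark",u.mean(),v.mean(),P.mean(0),P.min(0),P.max(0),len(P))
    m=reg&(c[...,2]>.02)&(c[...,2]<.3)&(im[...,0]>im[...,2]+40)&(im[...,1]>im[...,2]+30)
    k,l,st,ce=cv2.connectedComponentsWithStats(m.astype('uint8'))
    for i in range(1,k):
        if st[i,4]>15: print(" brass",ce[i],c[l==i].mean(0),st[i,4])
E
```

```text
scene blue px 393.4342105263158 268.0263157894737 76 [0.60498001 0.01314903 0.01125205] [0.66518474 0.09842195 0.15112463]
 top [0.65595518 0.02104186 0.14702363] 47<stdin>:14: RuntimeWarning: Mean of empty slice.
  ret = ret.dtype.type(ret / rcount)
  ret = um.true_divide(
Traceback (most recent call last):
ValueError: zero-size array to reduction operation minimum which has no identity
```

View pics/sc.png

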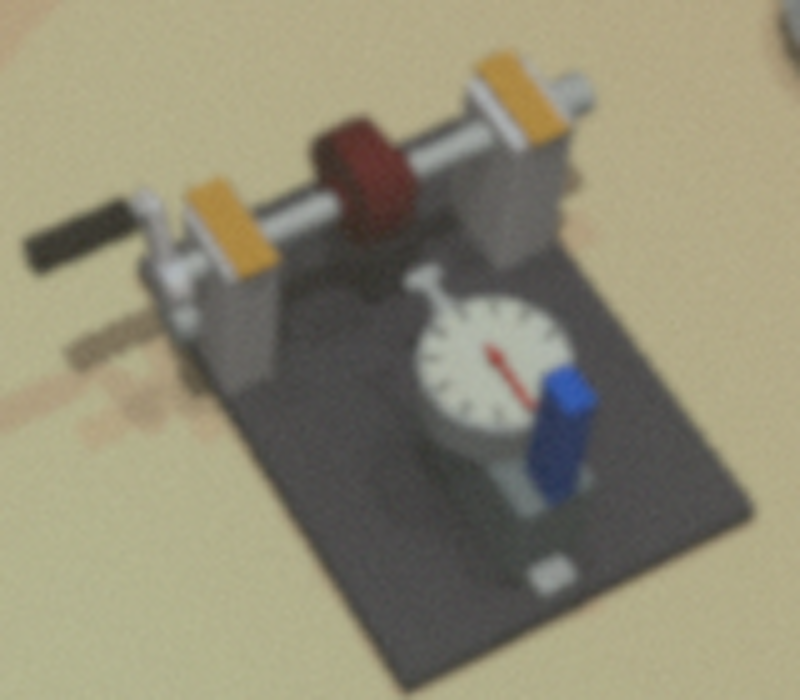

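View pics/tc.png

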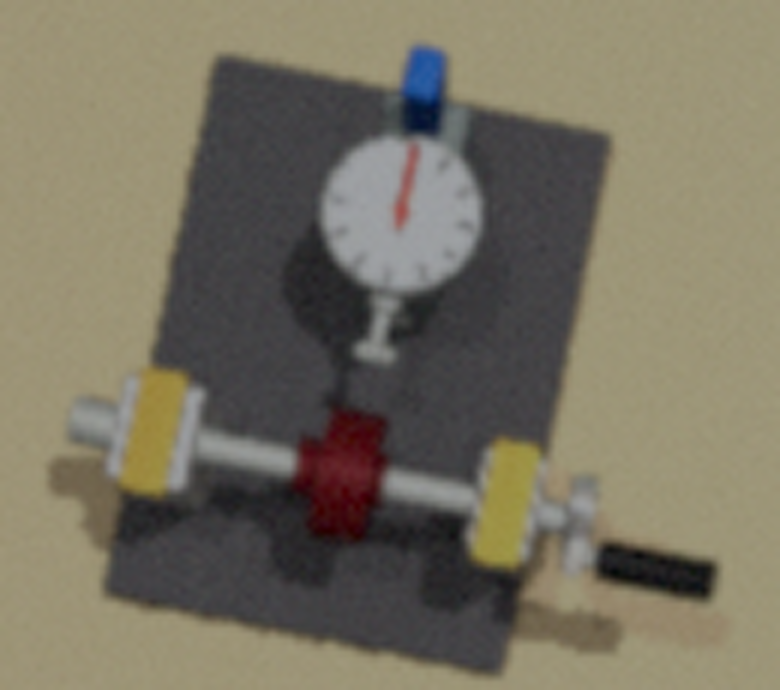

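```bash
cat >> h.py <<'E'
def tri(a,ua,b,ub):
    A=[];
    for s,uv in((a,ua),(b,ub)):
        K=s["intrinsics"];r=R.from_quat(s["attitude"]).apply([(uv[0]-K[0,2])/K[0,0],(uv[1]-K[1,2])/K[1,1],1]);r/=np.linalg.norm(r)
        M=np.eye(3)-np.outer(r,r);A.append((M,M@s["eye"]))
    p=np.linalg.solve(A[0][0]+A[1][0],A[0][1]+A[1][1])
    return p, np.linalg.norm(A[0][0]@p-A[0][1])
E
python3 - <<'E'
import pickle
from h import *
d=pickle.load(open("d0.pkl","rb"));S,T=d["scene"],d["top"]
s=lambda x,y:(280+x/5-.4,190+y/5-.4); t=lambda x,y:(235+x/6-.4,145+y/6-.4)
pts={"handle_in":(s(127,213),t(598,558)),"handle_out":(s(38,252),t(713,582)),"post_top":(s(567,383),t(427,63)),
"brassL":(s(521,97),t(157,432)),"brassR":(s(232,227),t(506,503)),"foot":(s(424,275),t(376,353)),"plainend":(s(580,90),t(85,418)),
"dialc":(s(497,372),t(402,213)),"base_fr":(s(405,690),t(607,135)),"base_fl":(s(752,513),t(219,58)),
}
for k,(a,b) in pts.items():
    p,e=tri(S,a,T,b); print(k,p.round(4),round(e,4),"depth",cloud(S)[int(round(a[1])),int(round(a[0]))].round(3),cloud(T)[int(round(b[1])),int(round(b[0]))].round(3))
E
```

```text
handle_in [ 0.4799 -0.0373  0.1214] 0.0006 depth [ 0.482 -0.039  0.126] [ 0.479 -0.036  0.125]
handle_out [ 0.4715 -0.0771  0.124 ] 0.0015 depth [ 0.474 -0.078  0.128] [ 0.469 -0.077  0.128]
post_top [0.6556 0.0209 0.1512] 0.0008 depth [0.652 0.025 0.143] [0.657 0.021 0.15 ]
brassL [0.5316 0.1247 0.1053] 0.0006 depth [0.534 0.124 0.108] [0.53  0.123 0.111]
brassR [ 0.5025 -0.0041  0.1047] 0.0001 depth [ 0.505 -0.006  0.109] [ 0.503 -0.004  0.108]
foot [0.5615 0.0436 0.0905] 0.0005 depth [0.564 0.041 0.094] [0.562 0.044 0.092]
plainend [0.5389 0.1529 0.0925] 0.0007 depth [0.543 0.15  0.098] [0.538 0.151 0.102]
dialc [0.6136 0.0325 0.094 ] 0.0002 depth [0.618 0.028 0.104] [0.612 0.031 0.103]
base_fr [ 0.6607 -0.0514  0.0056] 0.0009 depth [ 0.661 -0.052  0.006] [ 0.66  -0.051  0.014]
base_fl [0.6959 0.1074 0.0055] 0.0 depth [0.696 0.108 0.006] [0.694 0.107 0.014]
```

```bash
python3 - <<'E'
import pickle
from h import *
d=pickle.load(open("d0.pkl","rb"))
a=-.22;ex=np.array([np.cos(a),np.sin(a)]);ey=np.array([-np.sin(a),np.cos(a)]);o=np.array([.5154,.0522])
for n in d:
    c=cloud(d[n]);im=d[n]["img"].astype(int)
    x=(c[...,:2]-o)@ex;y=(c[...,:2]-o)@ey;z=c[...,2]
    m=(abs(x)<.04)&(abs(y)<.03)&(z>.04)&(z<.16)&(im[...,0]>im[...,1]*1.8)&(im[...,0]>35)
    v,u=np.nonzero(m);print(n,m.sum(),"px",u.mean(),v.mean(),u.min(),u.max(),v.min(),v.max(),"x",np.percentile(x[m],[2,50,98]),"y",np.percentile(y[m],[2,50,98]),"z",np.percentile(z[m],[2,50,90,98]))
    # compare to synthetic: cylinder with psi
    best=[]
    for psi in np.arange(-np.pi,np.pi,.1):
        cx,cz=.005*np.sin(psi),.09+.005*np.cos(psi)
        th=np.linspace(0,6.28,60);P=[]
        for yy in(-.01,.01):
            P.append(np.c_[o+np.outer(cx+.025*np.cos(th),ex)+yy*ey,cz+.025*np.sin(th)])
        q=proj(d[n],np.vstack(P)).astype(np.float32)
        M=np.zeros(m.shape,np.uint8);H=np.int32(np.round(cv2.convexHull(q)*16));cv2.fillPoly(M,[H],1,cv2.LINE_8,4)
        best.append(((M>0)&m).sum()/((M>0)|m).sum())
    b=np.array(best);print(np.c_[np.arange(-np.pi,np.pi,.1),b].round(2)[::3].tolist())
E
```

```text
scene 35 px 354.7142857142857 222.62857142857143 350 360 217 229 x [-0.00249366  0.00791826  0.01878468] y [-0.0039319   0.00063967  0.00879598] z [0.1095846  0.11707062 0.12007542 0.12126514]
[[-3.14, 0.08], [-2.84, 0.08], [-2.54, 0.08], [-2.24, 0.08], [-1.94, 0.08], [-1.64, 0.08], [-1.34, 0.08], [-1.04, 0.08], [-0.74, 0.08], [-0.44, 0.08], [-0.14, 0.08], [0.16, 0.08], [0.46, 0.08], [0.76, 0.08], [1.06, 0.08], [1.36, 0.08], [1.66, 0.08], [1.96, 0.08], [2.26, 0.08], [2.56, 0.08], [2.86, 0.08]]
top 242 px 291.599173553719 223.5909090909091 284 298 213 234 x [-0.0240494  -0.0026325   0.02031141] y [-0.00869795  0.00284691  0.01980855] z [0.09531093 0.11572428 0.12068062 0.12228897]
[[-3.14, 0.65], [-2.84, 0.67], [-2.54, 0.65], [-2.24, 0.63], [-1.94, 0.62], [-1.64, 0.62], [-1.34, 0.62], [-1.04, 0.65], [-0.74, 0.68], [-0.44, 0.68], [-0.14, 0.68], [0.16, 0.68], [0.46, 0.67], [0.76, 0.63], [1.06, 0.62], [1.36, 0.61], [1.66, 0.6], [1.96, 0.6], [2.26, 0.61], [2.56, 0.64], [2.86, 0.66]]
```

Request:
jog_arm --pt "4 3 2 -7 0" --pt "4 3 0 -7 0" --pt "4 3 0 -7 0" --pt "4 3 0 -5 0" --pt "4 3 0 0 0" --pt "4 3 0 0 0" --pt "4 3 0 0 0" --pt "4 3 0 0 0" --pt "3 3 0 0 0" --pt "0 0 0 0 0"

```text
t: 0.93
tcp_pos: [0.4397, -0.373, 0.2422]
tool_rot: [0.993, -0.117, -0.001, -0.004]
force: [-0.5, 0.2, 0.1]
finger_gap: 1.0
```

Request:
jog_arm --pt "2.4 3.4 0 0.9 0" --pt "2.4 3.4 0 0 0" --pt "2.4 3.4 0 0 0" --pt "2.4 3.4 0 0 0" --pt "2.4 3.4 0 0 0" --pt "2.4 3.4 0 0 0" --pt "2.4 3.4 0 0 0" --pt "2.4 3.4 0 0 0" --pt "2.4 3.4 0 0 0" --pt "0 0 0 0 0"

```text
t: 1.77
tcp_pos: [0.6527, -0.0661, 0.238]
tool_rot: [0.994, -0.11, -0.004, -0.004]
force: [-0.1, -0.1, -0.1]
finger_gap: 1.002
```

Request:
jog_arm --pt "0 3 0 0 0" --pt "0 2 0 0 0" --pt "0 1 0 0 0" --pt "0 0 0 0 0" --pt "0 0 0 0 0"

```text
t: 2.18
tcp_pos: [0.6521, -0.004, 0.2347]
tool_rot: [0.994, -0.108, -0.007, -0.003]
force: [-0.2, -1.0, -0.5]
finger_gap: 1.0
```

```bash
python3 - <<'E'
from station import *
import cv2,pickle
s=snapshot("wrist");pickle.dump(s,open("w1.pkl","wb"));cv2.imwrite("pics/w1.png",s["img"][:,:,::-1]);print(s["intrinsics"],s["eye"],s["attitude"]);print(sense()["tcp_pos"],sense()["tool_rot"])
E
```

```text
[[371.64829954   0.         320.13178601]
 [  0.         371.64829954 234.62481201]
 [  0.           0.           1.        ]] [ 0.73293431 -0.02253936  0.37532405] [-0.61838754  0.76794139  0.13139245 -0.10295095]
[ 0.65200348 -0.00433651  0.23467645] [ 0.99412158 -0.10802355 -0.0066193  -0.00306273]
```

View pics/w1.png

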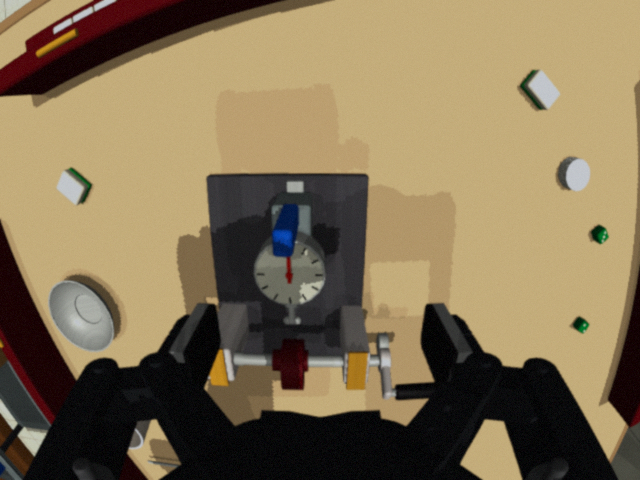

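```bash
cat >> h.py <<'E'
def fish(s,P):
    p=R.from_quat(s["attitude"]).inv().apply(np.atleast_2d(P)-s["eye"]);K=s["intrinsics"]
    rho=np.hypot(p[:,0],p[:,1]);th=np.arctan2(rho,p[:,2])
    return np.c_[K[0,2]+K[0,0]*th*p[:,0]/rho,K[1,2]+K[0,0]*th*p[:,1]/rho]
def fray(s,uv,z):
    K=s["intrinsics"];a=(np.array(uv)-[K[0,2],K[1,2]])/K[0,0];th=np.hypot(*a);a=a/th
    r=R.from_quat(s["attitude"]).apply([np.sin(th)*a[0],np.sin(th)*a[1],np.cos(th)]);return s["eye"]+r*(z-s["eye"][2])/r[2]
E
python3 - <<'E'
import pickle
from h import *
s=pickle.load(open("w1.pkl","rb"));im=s["img"].astype(int)
cv2.imwrite("pics/w1c.png",cv2.resize(s["img"][170:410,200:460,::-1],None,fx=3,fy=2.5*1.0,interpolation=cv2.INTER_CUBIC))
print(fish(s,[[.6556,.0209,.147],[.5316,.1247,.108],[.5025,-.0041,.108],[.5615,.0436,.09]]))
print("post",fray(s,(285,248),.147),"brass",fray(s,(219,367),.108),fray(s,(356,370),.108))
E
```

```text
[[282.31038988 242.11229351]
 [215.29267948 368.69807152]
 [355.13216703 372.9613956 ]
 [290.63348223 320.39721729]]
post [0.65119427 0.02018145 0.147     ] brass [0.53315297 0.12018767 0.108     ] [ 0.50593948 -0.00548664  0.108     ]
```

View pics/w1c.png

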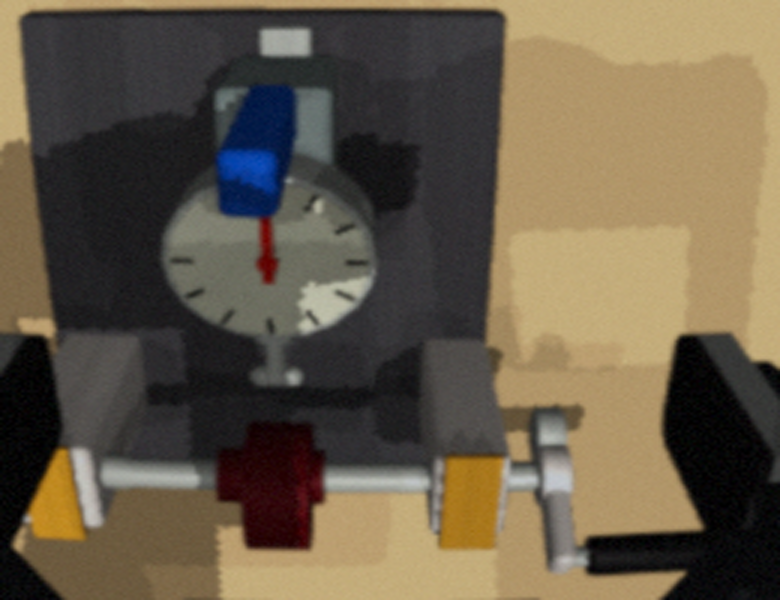

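Request:
jog_arm --pt "0.35 2.5 0 0 0" --pt "0 0 -2 0 0" --pt "0 0 -2.5 0 0" --pt "0 0 -2.5 0 100" --pt "0 0 -2 0 140" --pt "0 0 0 0 140" --pt "0 0 0 0 140"

```text
t: 2.82
tcp_pos: [0.6578, 0.0082, 0.1449]
tool_rot: [0.993, -0.114, -0.002, -0.001]
force: [0.4, 0.5, -0.1]
finger_gap: 0.461
```

Request:
jog_arm --pt "-0.2 1.3 0 0 140" --pt "0 0 0 0 140" --pt "0 0 -1.5 0 140" --pt "0 0 -1 0 140" --pt "0 0 0 0 140" --pt "0 0 0 0 140"

```text
t: 3.32
tcp_pos: [0.6601, 0.0196, 0.1267]
tool_rot: [0.993, -0.116, 0.004, -0.001]
force: [0.5, 0.9, -0.5]
finger_gap: 0.452
```

Request:
jog_arm --pt "-0.45 0.15 0 0 140" --pt "0 0 -0.8 0 140" --pt "0 0 -0.3 0 140" --pt "0 0 0 0 140" --pt "0 0 0 0 140" --pt "0 0 0 0 140"

```text
t: 3.82
tcp_pos: [0.6564, 0.0214, 0.1174]
tool_rot: [0.993, -0.115, 0.006, -0.0]
force: [-0.3, 0.5, -0.4]
finger_gap: 0.45
```

Close on the post.

Request:
jog_arm --pt "0 0 -0.3 0 160" --pt "0 0 0 0 190" --pt "0 0 0 0 220" --pt "0 0 0 0 255" --pt "0 0 0 0 255" --pt "0 0 0 0 255" --pt "0 0 0 0 255" --squeeze 25

```text
t: 4.4
tcp_pos: [0.6568, 0.0213, 0.1145]
tool_rot: [0.993, -0.114, 0.006, -0.0]
force: [-0.0, 0.3, 0.1]
finger_gap: 0.163
```

```bash
python3 - <<'E'
from station import *
import cv2,pickle
s=snapshot("wrist");pickle.dump(s,open("w2.pkl","wb"));cv2.imwrite("pics/w2.png",cv2.resize(s["img"][200:480,140:500,::-1],None,fx=2,fy=2,interpolation=cv2.INTER_CUBIC));z=sense();print(z["tcp_pos"],z["tool_rot"],z["force"],z["finger_gap"])
E
```

```text
[0.6568096  0.02135316 0.11447519] [ 9.93432321e-01 -1.14241908e-01  6.40336047e-03 -8.45759824e-05] [-0.2674784   0.56988586 -0.54070336] 0.15906854405677978
```

View pics/w2.png

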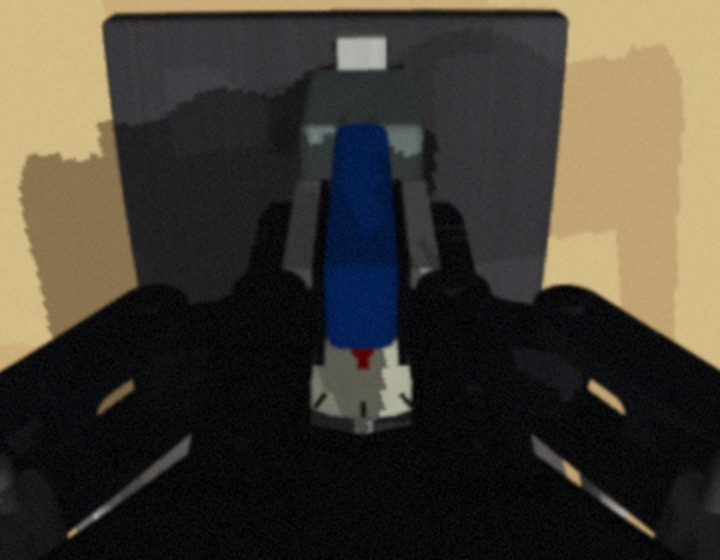

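Request:
jog_arm --pt "-0.5 0.11 0 0 255" --pt "-0.5 0.11 0 0 255" --pt "-0.5 0.11 0 0 255" --pt "-0.5 0.11 0 0 255" --pt "-0.2 0.05 0 0 255" --pt "0 0 0 0 255" --pt "0 0 0 0 255"

```text
t: 5.03
tcp_pos: [0.6431, 0.0245, 0.1146]
tool_rot: [0.993, -0.114, 0.018, 0.001]
force: [2.8, -0.7, -2.0]
finger_gap: 0.163
```

```bash
cat > look.py <<'E'
from station import *
import cv2,pickle,sys
t=sys.argv[1]
for n in sys.argv[2:]:
    s=snapshot(n);pickle.dump(s,open(f"{n}_{t}.pkl","wb"))
    x0,y0,w,h,f={"scene":(280,190,160,140,5),"top":(235,145,130,115,6),"wrist":(140,200,360,280,2)}[n]
    cv2.imwrite(f"pics/{n}_{t}.png",cv2.resize(s["img"][y0:y0+h,x0:x0+w,::-1],None,fx=f,fy=f,interpolation=cv2.INTER_CUBIC))
z=sense();print(z["tcp_pos"],z["tool_rot"],z["force"],z["finger_gap"],z["t"])
E
python3 look.py a scene top
```

```text
[0.64309493 0.02448357 0.11459093] [ 9.93313588e-01 -1.14107287e-01  1.75329767e-02  4.88440576e-04] [ 1.90316788  0.09417154 -1.88755634] 0.16237432973254962 5.1333
```

View pics/scene_a.png

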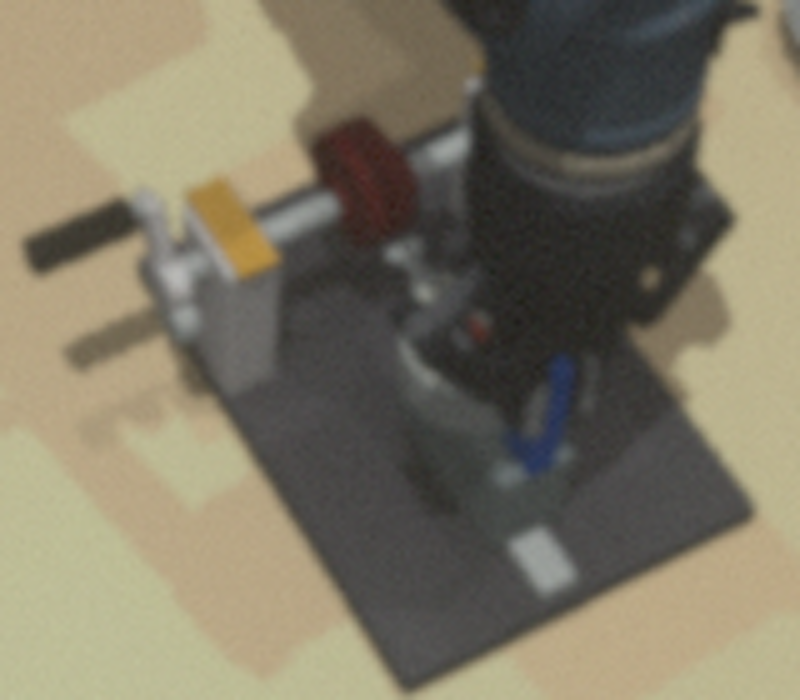

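View pics/top_a.png

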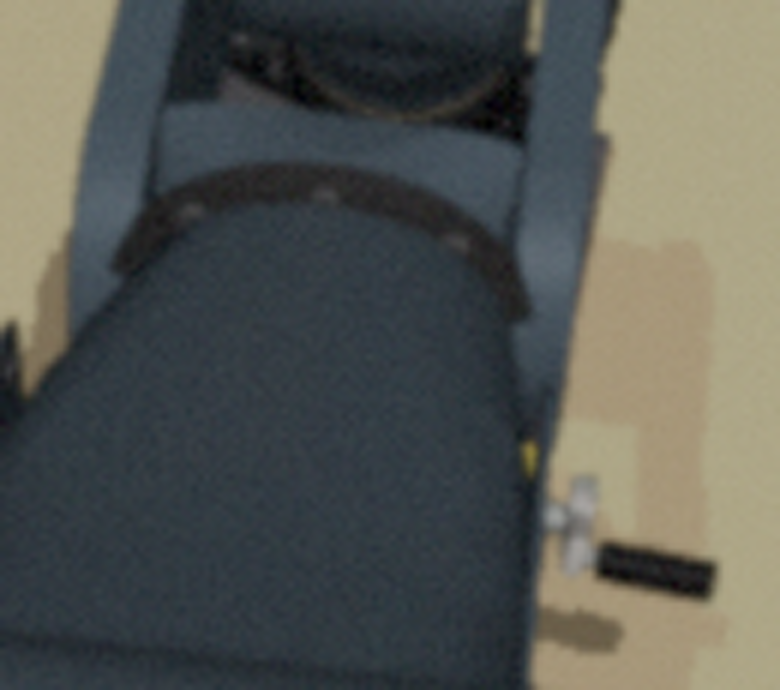

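Request:
jog_arm --pt "-0.5 0.11 0 0 255" --pt "-0.5 0.11 0 0 255" --pt "-0.5 0.11 0 0 255" --pt "0 0 0 0 255" --pt "0 0 0 0 255"

```text
t: 5.55
tcp_pos: [0.632, 0.027, 0.1146]
tool_rot: [0.993, -0.114, 0.022, 0.001]
force: [3.4, -0.2, -2.7]
finger_gap: 0.164
```

```bash
python3 look.py b scene wrist
```

```text
[0.63194109 0.0270261  0.11461425] [ 9.93213081e-01 -1.14162762e-01  2.22308043e-02  6.55742463e-04] [ 1.94707894  0.13516294 -2.06821071] 0.1640500838715067 5.65
```

View pics/scene_b.png

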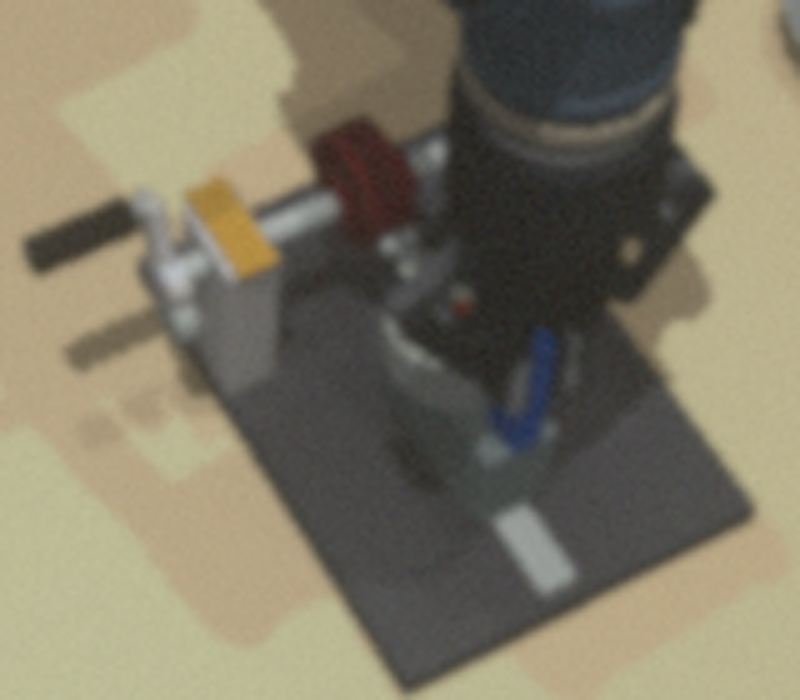

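View pics/wrist_b.png

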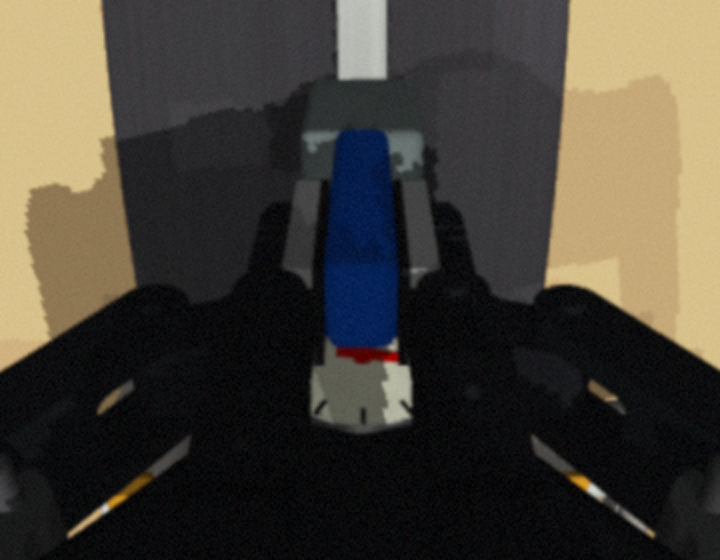

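Request:
jog_arm --pt "0 0 0 0 180" --pt "0 0 0 0 140" --pt "0 0 0 0 120" --pt "0 0 0 0 120" --pt "0 0 2 0 120" --pt "0 0 3 0 120" --pt "0 0 3 0 120" --pt "0 0 3 0 100" --pt "0 0 0 0 100"

```text
t: 6.4
tcp_pos: [0.6247, 0.028, 0.2257]
tool_rot: [0.993, -0.116, 0.013, -0.0]
force: [0.8, -0.6, 0.8]
finger_gap: 0.603
```

Request:
jog_arm --pt "-1 -2 1 7 100" --pt "-2 -2 0 7 100" --pt "-2 -2 0 7 100" --pt "-2 -2 0 7 100" --pt "-2 -2 0 7 100" --pt "-2 -1 0 7 100" --pt "-2 0 0 7 100" --pt "-1 0 0 7 100" --pt "0 0 0 7 100" --pt "0 0 0 0 100"

```text
t: 7.23
tcp_pos: [0.4768, -0.0842, 0.2388]
tool_rot: [0.902, 0.432, 0.014, -0.011]
force: [0.2, -0.3, -0.4]
finger_gap: 0.608
```

```bash
python3 - <<'E'
from station import *
import cv2,pickle
s=snapshot("wrist");pickle.dump(s,open("w3.pkl","wb"));cv2.imwrite("pics/w3.png",s["img"][:,:,::-1])
E
python3 look.py c scene
```

```text
[ 0.47732298 -0.08395193  0.23872979] [ 0.90252219  0.43029339  0.01363686 -0.01073937] [ 0.62307049  0.33615651 -0.11102129] 0.6118479061406712 7.3333
```

View pics/w3.png

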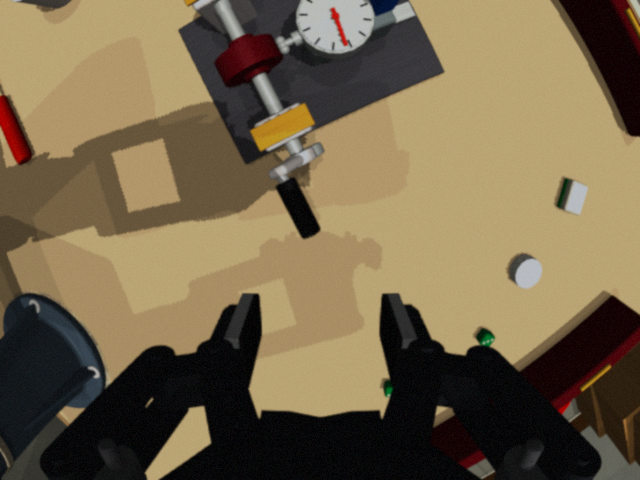

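View pics/scene_c.png

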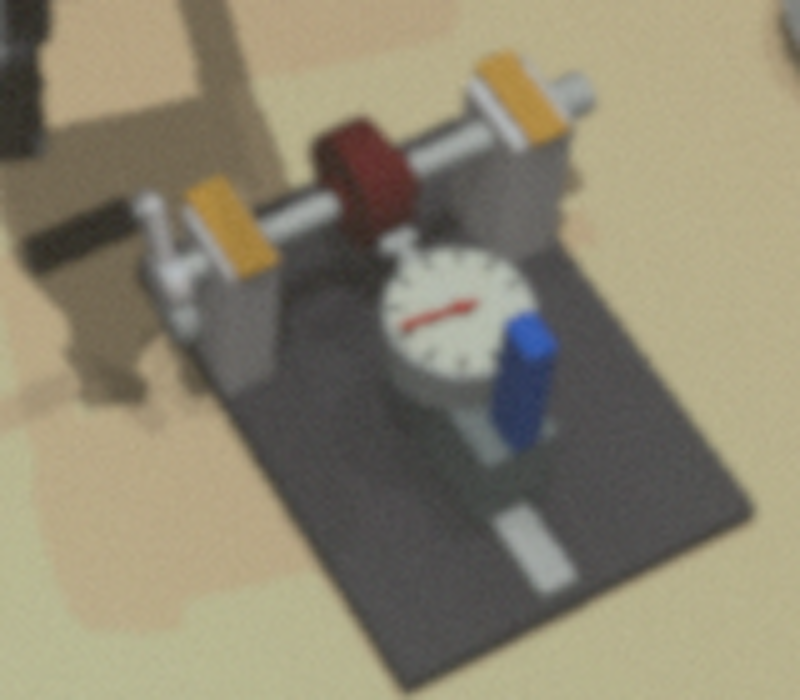

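```bash
python3 - <<'E'
import pickle
from h import *
s=pickle.load(open("w3.pkl","rb"))
print(fish(s,[[.4799,-.0373,.1214],[.4715,-.0771,.124],[.5025,-.0041,.108],[.4757,-.0572,.122]]))
i,o=fray(s,(285,183),.122),fray(s,(309,233),.122);print(i,o,(i+o)/2,np.arctan2(*(i-o)[:2]))
d=pickle.load(open("d0.pkl","rb"))
w1=pickle.load(open("w1.pkl","rb"))
# handle mid triangulation: fisheye->ray pairs
def fr(s,uv):
    p=fray(s,uv,0);r=p-s["eye"];return s["eye"],r/np.linalg.norm(r)
T=d["top"];S=d["scene"]
tin=(235+655/6-.4,145+570/6-.4);sin=(280+82/5-.4,190+232/5-.4)
A=np.zeros((3,3));b=np.zeros(3)
L=[fr(s,(297,208))]
for q,uv in((T,tin),(S,sin)):
    p=ray(q,uv,0);r=p-q["eye"];L.append((q["eye"],r/np.linalg.norm(r)))
for e,r in L:
    M=np.eye(3)-np.outer(r,r);A+=M;b+=M@e
p=np.linalg.solve(A,b);print("mid",p,[np.linalg.norm((np.eye(3)-np.outer(r,r))@(p-e)) for e,r in L])
E
```

```text
[[283.96509713 180.8987805 ]
 [309.92765861 230.92868371]
 [280.80935771 124.84886339]
 [297.09143266 205.89423336]]
[ 0.47960712 -0.03890324  0.122     ] [ 0.46955855 -0.07830141  0.122     ] [ 0.47458283 -0.05860232  0.122     ] 0.24972757149407587
mid [ 0.47543749 -0.05759589  0.12339248] [np.float64(0.000754491204253772), np.float64(0.00022008958809141666), np.float64(0.0006561164614268015)]
```

Request:
jog_arm --pt "0 0.6 0 7 130" --pt "0 0.6 0 7 130" --pt "0 0.6 -1 7 130" --pt "0 0.6 -2 5 130" --pt "0 0 -2 0 130" --pt "0 0 0 0 130" --pt "0 0 0 0 130"

```text
t: 7.92
tcp_pos: [0.4821, -0.0586, 0.1884]
tool_rot: [0.781, 0.624, 0.013, -0.011]
force: [0.1, -0.1, 0.9]
finger_gap: 0.489
```

```bash
python3 look.py d; python3 -c "
from station import *;print(sense()['q'])"
```

```text
[ 0.48208392 -0.05862157  0.18835118] [ 0.78093253  0.62438589  0.01308705 -0.01074144] [ 0.11320434 -0.12481573  0.87371055] 0.4886800023990686 7.9167
[-0.37262843  0.40507227  1.82338276  0.04202853  0.91908003 -0.17634561]
```

Request:
jog_arm --pt "-0.65 0 0 0 130" --pt "0 0 -1 0 130" --pt "0 0 -2 0 130" --pt "0 0 -1.5 0 130" --pt "0 0 0 0 130" --pt "0 0 0 0 130"

```text
t: 8.42
tcp_pos: [0.4785, -0.0602, 0.1478]
tool_rot: [0.783, 0.622, 0.016, -0.006]
force: [1.1, -0.5, -0.2]
finger_gap: 0.484
```

Request:
jog_arm --pt "-0.35 0.15 0 0 130" --pt "-0.1 0 -1.2 0 130" --pt "-0.1 0 -1.5 0 130" --pt "0 0 -1.2 0 130" --pt "0 0 0 0 130" --pt "0 0 0 0 130"

```text
t: 8.92
tcp_pos: [0.4763, -0.0603, 0.1154]
tool_rot: [0.783, 0.621, 0.019, 0.0]
force: [-1.0, -0.3, 0.5]
finger_gap: 0.492
```

```bash
python3 look.py e wrist scene
```

```text
[ 0.47652032 -0.06032825  0.11561035] [7.83433861e-01 6.21166957e-01 1.95592137e-02 6.58773123e-04] [0.88556538 0.198813   0.25172255] 0.4906279917230061 9.0167
```

View pics/wrist_e.png

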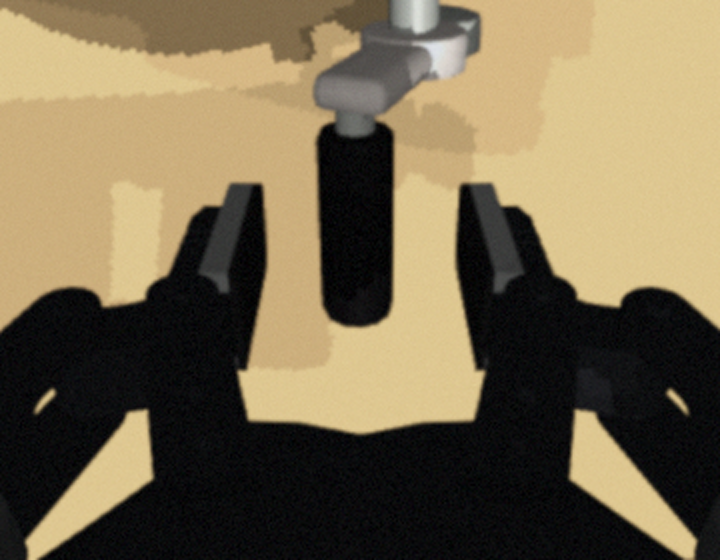

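View pics/scene_e.png

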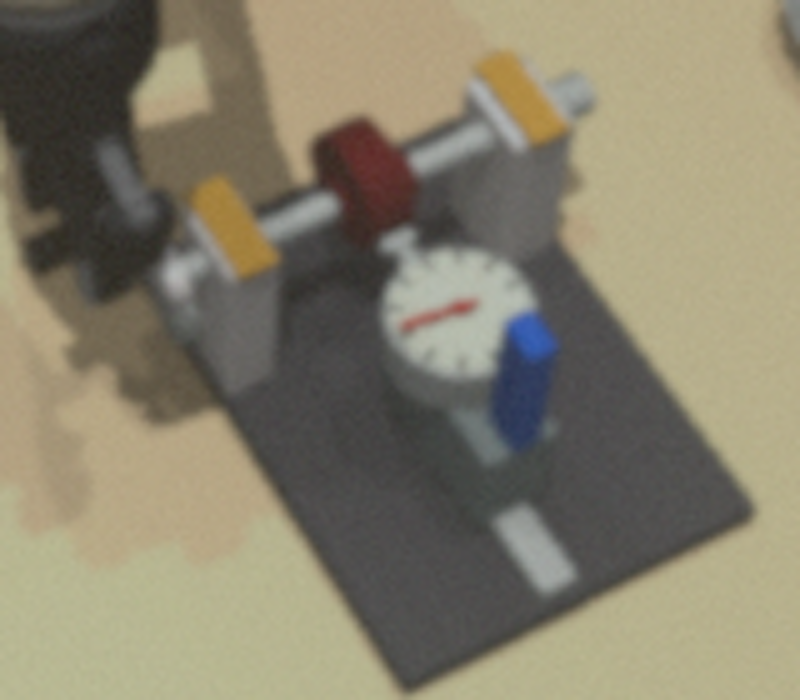

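Request:
jog_arm --pt "-0.1 0.1 -0.8 0 150" --pt "0 0 -0.4 0 170" --pt "0 0 0 0 185" --pt "0 0 0 0 200" --pt "0 0 0 0 220" --pt "0 0 0 0 220" --pt "0 0 0 0 220" --squeeze 20

```text
t: 9.6
tcp_pos: [0.4764, -0.0596, 0.105]
tool_rot: [0.783, 0.622, 0.02, 0.002]
force: [-0.2, -0.1, -0.4]
finger_gap: 0.18
```

```bash
python3 look.py f wrist
```

```text
[ 0.4763722  -0.05960379  0.10493962] [0.78312446 0.62152631 0.02037763 0.00242432] [-0.91828125  0.19105516  0.18829914] 0.17705674047639627 9.65
```

View pics/wrist_f.png

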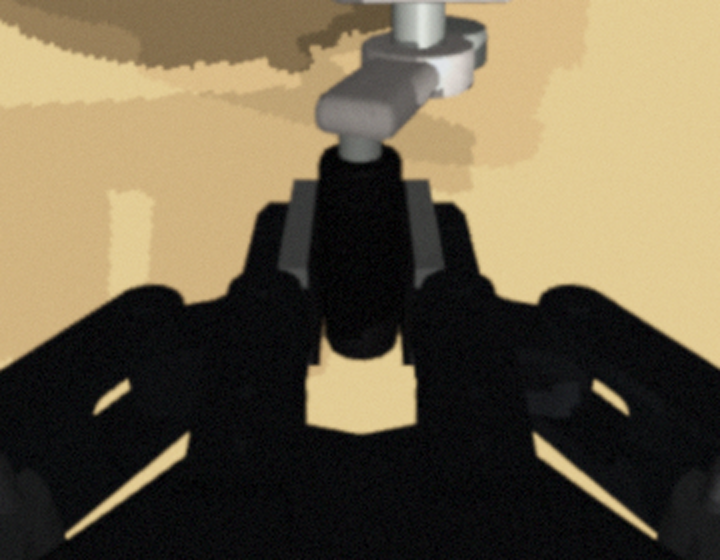

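```bash
cat > go.py <<'E'
from station import *
import numpy as np,sys
a=-.22;ex=np.array([np.cos(a),np.sin(a)]);ey=np.array([-np.sin(a),np.cos(a)])
p0=np.array([.4764,-.0596,.1050]);th0=-.40
c=np.r_[p0[:2]-.035*np.sin(th0)*ex,p0[2]-.035*np.cos(th0)]
s=sense();d=s["tcp_pos"]-c
X=d[:2]@ex;th=np.arctan2(X,d[2]);print("t",s["t"],"th",th.round(3),"rad",np.hypot(X,d[2]).round(4),"yoff",(d[:2]@ey).round(4),"F",s["force"].round(1),"Fx",(s["force"][:2]@ex).round(1))
prev=s["tcp_pos"]
for t in map(float,sys.argv[1:]):
    q=np.r_[c[:2]+.035*np.sin(t)*ex,c[2]+.035*np.cos(t)];print(t,((q-prev)*100).round(2));prev=q
E
python3 go.py -.25 -.1 .05 .2 .35 .5
```

```text
t 9.65 th -0.401 rad 0.035 yoff -0.0 F [-0.9  0.2  0.2] Fx -0.9
-0.25 [ 0.49 -0.11  0.17]
-0.1 [ 0.5  -0.11  0.09]
0.05 [ 0.51 -0.11  0.01]
0.2 [ 0.51 -0.11 -0.07]
0.35 [ 0.49 -0.11 -0.14]
0.5 [ 0.47 -0.1  -0.22]
```

Request:
jog_arm --pt "0.49 -0.11 0.15 0 220" --pt "0.5 -0.11 0.08 0 220" --pt "0 0 0 0 220"

```text
t: 9.9
tcp_pos: [0.4831, -0.0611, 0.107]
tool_rot: [0.783, 0.622, 0.018, -0.001]
force: [-0.8, -0.8, 2.2]
finger_gap: 0.182
```

```bash
python3 go.py -.1 0.05 .2 .35 .5
```

```text
t 9.9 th -0.195 rad 0.0349 yoff -0.0 F [-0.8 -0.8  2.2] Fx -0.6
-0.1 [ 0.32 -0.07  0.06]
0.05 [ 0.51 -0.11  0.01]
0.2 [ 0.51 -0.11 -0.07]
0.35 [ 0.49 -0.11 -0.14]
0.5 [ 0.47 -0.1  -0.22]
```

Request:
jog_arm --pt "0.5 -0.11 0.06 0 220" --pt "0.51 -0.11 0 0 220" --pt "0.5 -0.11 -0.05 0 220" --pt "0 0 0 0 220"

```text
t: 10.23
tcp_pos: [0.4978, -0.0644, 0.1069]
tool_rot: [0.783, 0.622, 0.016, -0.003]
force: [-1.2, -0.7, -0.6]
finger_gap: 0.181
```

```bash
python3 go.py .2 .35 .5 .65 .8
```

```text
t 10.2333 th 0.239 rad 0.0352 yoff 0.0 F [-1.2 -0.7 -0.6] Fx -1.0
0.2 [-0.14  0.03  0.01]
0.35 [ 0.49 -0.11 -0.14]
0.5 [ 0.47 -0.1  -0.22]
0.65 [ 0.43 -0.1  -0.29]
0.8 [ 0.38 -0.09 -0.35]
```

Request:
jog_arm --pt "0.5 -0.11 -0.17 0 220" --pt "0.46 -0.1 -0.25 0 220" --pt "0.42 -0.1 -0.32 0 220" --pt "0 0 0 0 220"

```text
t: 10.57
tcp_pos: [0.5131, -0.0678, 0.0985]
tool_rot: [0.783, 0.622, 0.016, -0.003]
force: [-3.2, -0.7, -0.5]
finger_gap: 0.182
```

```bash
python3 go.py .65 .8 .95 1.1 1.25 1.4; python3 look.py g scene
```

```text
t 10.5667 th 0.75 rad 0.0352 yoff -0.0 F [-3.2 -0.7 -0.5] Fx -3.0
0.65 [-0.27  0.06  0.21]
0.8 [ 0.38 -0.09 -0.35]
0.95 [ 0.33 -0.07 -0.4 ]
1.1 [ 0.27 -0.06 -0.45]
1.25 [ 0.2  -0.04 -0.48]
1.4 [ 0.12 -0.03 -0.51]
[ 0.51307538 -0.06783     0.0986653 ] [ 0.78262829  0.62227248  0.01619329 -0.00277444] [-1.35753408 -0.77013273 -1.37155081] 0.175158118743142 10.6167
```

View pics/scene_g.png

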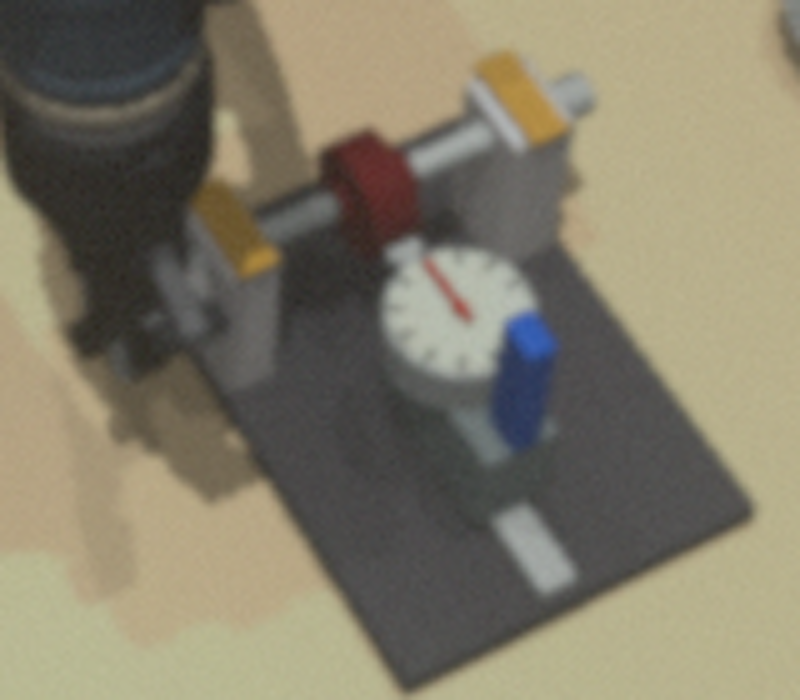

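```bash
cat > needle.py <<'E'
import pickle,sys
from h import *
a=-.22;ex=np.array([np.cos(a),np.sin(a)]);ey=np.array([-np.sin(a),np.cos(a)])
def needle(s):
    im=s["img"].astype(int);K=s["intrinsics"]
    m=(im[...,0]>im[...,1]+40)&(im[...,0]>im[...,2]+40)
    v,u=np.nonzero(m)
    P=np.array([ray(s,(x,y),.104) for x,y in zip(u,v)])[:,:2]
    w=(im[...,0]-np.maximum(im[...,1],im[...,2]))[m].astype(float)
    # restrict to near rail line
    o=np.array([.5154,.0522]);X=(P-o)@ex;Y=(P-o)@ey
    k=(abs(Y)<.025)&(X>.04)&(X<.13);X,Y,w=X[k],Y[k],w[k]
    mu=np.average(np.c_[X,Y],axis=0,weights=w);D=np.c_[X,Y]-mu
    e,V=np.linalg.eigh((D*w[:,None]).T@D/w.sum());d=V[:,1]
    return mu,d,k.sum(),D@d
if __name__=="__main__":
    for f in sys.argv[1:]:
        s=pickle.load(open(f,"rb"))
        if "scene" in s: s=s["scene"]
        mu,d,n,pr=needle(s);ang=np.degrees(np.arctan2(-d[1],d[0]))%180
        print(f,"centroid",mu.round(4),"n",n,"cw angle mod180",ang.round(1),"-> mm",(ang/15).round(2),(ang/15+12).round(2),"span",pr.min().round(4),pr.max().round(4))
E
python3 needle.py d0.pkl scene_c.pkl scene_e.pkl scene_g.pkl
```

```text
d0.pkl centroid [0.1068 0.0016] n 17 cw angle mod180 1.7 -> mm 0.11 12.11 span -0.0147 0.0103
scene_c.pkl centroid [ 0.0723 -0.0064] n 17 cw angle mod180 97.3 -> mm 6.48 18.48 span -0.0147 0.0113
scene_e.pkl centroid [ 0.0723 -0.0061] n 17 cw angle mod180 97.5 -> mm 6.5 18.5 span -0.015 0.011
scene_g.pkl centroid [0.0669 0.0013] n 14 cw angle mod180 177.4 -> mm 11.83 23.83 span -0.0098 0.0143
```

Request:
jog_arm --pt "0.3 -0.07 -0.4 0 220" --pt "0.26 -0.06 -0.45 0 220" --pt "0 0 0 0 220"

```text
t: 10.87
tcp_pos: [0.52, -0.0694, 0.0896]
tool_rot: [0.783, 0.622, 0.017, -0.002]
force: [-1.9, -0.3, 0.4]
finger_gap: 0.179
```

```bash
python3 look.py h scene; python3 needle.py scene_h.pkl;python3 go.py 1.1 1.25 1.4 1.55
```

```text
[ 0.51989828 -0.06938783  0.08974203] [ 0.78267923  0.62219575  0.01678312 -0.00199794] [-0.90166296 -1.28755966 -2.01415627] 0.17830654998325363 10.9167
scene_h.pkl centroid [0.0671 0.0025] n 16 cw angle mod180 9.8 -> mm 0.65 12.65 span -0.0094 0.0157
t 10.9167 th 1.069 rad 0.0353 yoff -0.0001 F [-0.9 -1.3 -2. ] Fx -0.6
1.1 [ 0.02  0.   -0.11]
1.25 [ 0.2  -0.04 -0.48]
1.4 [ 0.12 -0.03 -0.51]
1.55 [ 0.05 -0.01 -0.52]
```

Request:
jog_arm --pt "0.2 -0.04 -0.52 0 220" --pt "0.1 -0.03 -0.52 0 220" --pt "0 0 0 0 220"

```text
t: 11.17
tcp_pos: [0.5236, -0.0702, 0.0788]
tool_rot: [0.783, 0.622, 0.017, -0.001]
force: [-2.8, -1.1, 0.5]
finger_gap: 0.176
```

```bash
python3 look.py i scene; python3 needle.py scene_i.pkl;python3 go.py 1.4 1.55 1.7 1.85
```

```text
[ 0.52357132 -0.07020847  0.07894992] [ 0.78269141  0.62217075  0.017196   -0.00142148] [-1.19141847  0.78487247 -1.18972458] 0.18218774781184943 11.2167
scene_i.pkl centroid [0.067  0.0028] n 18 cw angle mod180 12.7 -> mm 0.85 12.85 span -0.0111 0.0149
t 11.2167 th 1.394 rad 0.0353 yoff -0.0001 F [-1.2  0.8 -1.2] Fx -1.3
1.4 [-0.02  0.01 -0.02]
1.55 [ 0.05 -0.01 -0.52]
1.7 [-0.03  0.01 -0.52]
1.85 [-0.1   0.02 -0.51]
```

Past or near the peak; map the far side.

Request:
jog_arm --pt "0.03 -0.01 -0.53 0 220" --pt "-0.05 0.01 -0.52 0 220" --pt "0 0 0 0 220"

```text
t: 11.47
tcp_pos: [0.5238, -0.0702, 0.068]
tool_rot: [0.783, 0.622, 0.018, -0.001]
force: [-3.4, -0.6, 0.7]
finger_gap: 0.181
```

```bash
python3 look.py j scene; python3 needle.py scene_j.pkl;python3 go.py 1.85 2 2.15
```

```text
[ 0.52379106 -0.07024601  0.06809952] [ 0.78269472  0.62215685  0.01757666 -0.00094682] [-1.45704429 -0.13513467 -2.64641563] 0.17518327265807304 11.5167
scene_j.pkl centroid [0.0671 0.0023] n 15 cw angle mod180 5.7 -> mm 0.38 12.38 span -0.0094 0.0158
t 11.5167 th 1.703 rad 0.0353 yoff -0.0 F [-1.5 -0.1 -2.6] Fx -1.4
1.85 [-0.13  0.03 -0.5 ]
2.0 [-0.18  0.04 -0.49]
2.15 [-0.25  0.06 -0.46]
```

Request:
jog_arm --pt "-0.12 0.03 -0.5 0 220" --pt "-0.18 0.04 -0.49 0 220" --pt "0 0 0 0 220"

```text
t: 11.77
tcp_pos: [0.5209, -0.0696, 0.0578]
tool_rot: [0.783, 0.622, 0.018, -0.0]
force: [-2.4, -0.9, 0.4]
finger_gap: 0.182
```

```bash
python3 look.py k scene; python3 needle.py scene_k.pkl;python3 go.py 1.85 1.7 1.55 1.4 1.3 1.2; python3 - <<'E'
import pickle,numpy as np
from needle import needle
from scipy.optimize import least_squares
import subprocess
th=[-.4,-.4,.75,1.069,1.394,1.703]
P=[6.48,6.5,11.83,12.65,12.85,12.38]
import sys
from station import sense
from go import th as cur
mu,d,n,pr=needle(pickle.load(open("scene_k.pkl","rb")));a=np.degrees(np.arctan2(-d[1],d[0]))%180
v=a/15
if v<8: v+=12
th.append(cur);P.append(v);th=np.array(th);P=np.array(P)
f=lambda x:x[0]+5*np.sin(th-x[1])*0+5*np.cos(th-x[1])+np.sqrt(625-25*np.sin(th-x[1])**2)-25-P
for k in (slice(None),slice(2,None)):
    r=least_squares(lambda x:f(x)[k],[8,1.3]);print(r.x,f(r.x).round(2))
E
```

```text
[ 0.52085696 -0.06959748  0.05790189] [ 7.82703648e-01  6.22139559e-01  1.78052550e-02 -5.83336948e-04] [-2.41161505 -0.15155865 -1.14696339] 0.17587466729832546 11.8167
scene_k.pkl centroid [0.0671 0.001 ] n 17 cw angle mod180 172.5 -> mm 11.5 23.5 span -0.0097 0.0155
t 11.8167 th 2.006 rad 0.0352 yoff -0.0001 F [-2.4 -0.2 -1.1] Fx -2.3
1.85 [ 0.17 -0.03  0.52]
1.7 [ 0.1  -0.02  0.51]
1.55 [ 0.03 -0.01  0.52]
1.4 [-0.05  0.01  0.52]
1.3 [-0.07  0.02  0.34]
1.2 [-0.11  0.02  0.33]
t 11.8167 th 2.006 rad 0.0352 yoff -0.0001 F [-2.4 -0.2 -1.1] Fx -2.3
[7.81162177 1.33341465] [ 0.03  0.01  0.   -0.05 -0.05  0.03  0.02]
[7.82171095 1.32662094] [ 0.07  0.05  0.03 -0.03 -0.04  0.02  0.01]
```

Request:
jog_arm --pt "0.1 -0.02 0.26 0 220" --pt "0.1 -0.02 0.26 0 220" --pt "0.07 -0.01 0.26 0 220" --pt "0.05 -0.01 0.26 0 220"

```text
t: 12.15
tcp_pos: [0.5235, -0.0702, 0.0669]
tool_rot: [0.783, 0.622, 0.017, -0.002]
force: [-1.9, -1.0, -2.9]
finger_gap: 0.177
```

```bash
python3 go.py 1.7 1.6 1.5 1.4 1.33
```

```text
t 12.15 th 1.739 rad 0.0351 yoff -0.0 F [-1.9 -1.  -2.9] Fx -1.6
1.7 [0.01 0.   0.14]
1.6 [ 0.03 -0.01  0.35]
1.5 [-0.01  0.    0.35]
1.4 [-0.04  0.01  0.35]
1.33 [-0.05  0.01  0.24]
```

Request:
jog_arm --pt "0.03 -0.01 0.3 0 220" --pt "0.02 0 0.3 0 220" --pt "-0.01 0 0.3 0 220" --pt "-0.03 0 0.2 0 220" --pt "0 0 0 0 220"

```text
t: 12.57
tcp_pos: [0.5235, -0.0702, 0.0795]
tool_rot: [0.783, 0.622, 0.017, -0.002]
force: [-1.9, -1.6, -3.6]
finger_gap: 0.179
```

```bash
python3 go.py 1.33; python3 look.py l scene; python3 needle.py scene_l.pkl
```

```text
t 12.5667 th 1.379 rad 0.0353 yoff -0.0 F [-1.9 -1.6 -3.6] Fx -1.5
1.33 [-0.06  0.02  0.16]
[ 0.52351404 -0.07019224  0.0793799 ] [ 0.78267769  0.62219607  0.01686448 -0.00180912] [-2.7802388  -1.49995904 -1.56315033] 0.17946083430040952 12.6167
scene_l.pkl centroid [0.0669 0.0028] n 18 cw angle mod180 12.7 -> mm 0.85 12.85 span -0.0112 0.0148
```

Request:
jog_arm --pt "-0.03 0 0.08 0 220" --pt "0 0 0 0 200" --pt "0 0 0 0 180" --pt "0 0 0 0 150" --pt "0 0 0 0 130" --pt "0 0 0 0 130" --pt "0 0 0 0 130"

```text
t: 13.2
tcp_pos: [0.5287, -0.0712, 0.0828]
tool_rot: [0.783, 0.621, 0.021, 0.003]
force: [0.2, -0.7, 0.2]
finger_gap: 0.49
```

```bash
python3 look.py m scene wrist; python3 needle.py scene_m.pkl
```

```text
[ 0.52850571 -0.0712162   0.08274047] [0.78322599 0.62138128 0.0208117  0.00303826] [0.41777318 0.49013815 0.09202499] 0.4889382635080122 13.3
scene_m.pkl centroid [0.0679 0.0026] n 16 cw angle mod180 12.4 -> mm 0.83 12.83 span -0.0101 0.0159
```

View pics/wrist_m.png

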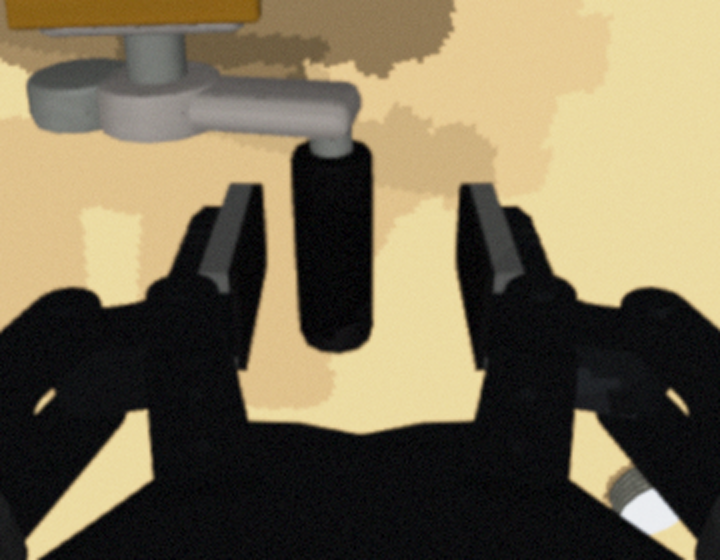

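Request:
jog_arm --pt "-0.3 0.07 0.5 0 130" --pt "-0.1 0 2 0 130" --pt "0 0 3 0 130" --pt "0 0 3 0 130" --pt "0 0 3 0 130" --pt "0 -2 2 0 130" --pt "0 -3 0 0 130" --pt "0 -3 0 0 130" --pt "0 0 0 0 130" --pt "0 0 0 0 130"

```text
t: 14.13
tcp_pos: [0.5193, -0.1507, 0.2269]
tool_rot: [0.782, 0.623, 0.02, 0.002]
force: [-0.3, 0.7, 0.3]
finger_gap: 0.489
```

```bash
python3 look.py n scene top; python3 needle.py scene_n.pkl
```

```text
[ 0.51939433 -0.1499703   0.22647089] [0.78184793 0.62316487 0.01936064 0.00212745] [-0.04210101  1.18487939  0.1097266 ] 0.48863273677488517 14.2333
scene_n.pkl centroid [0.0667 0.0029] n 17 cw angle mod180 13.9 -> mm 0.93 12.93 span -0.0114 0.0147
```

View pics/scene_n.png

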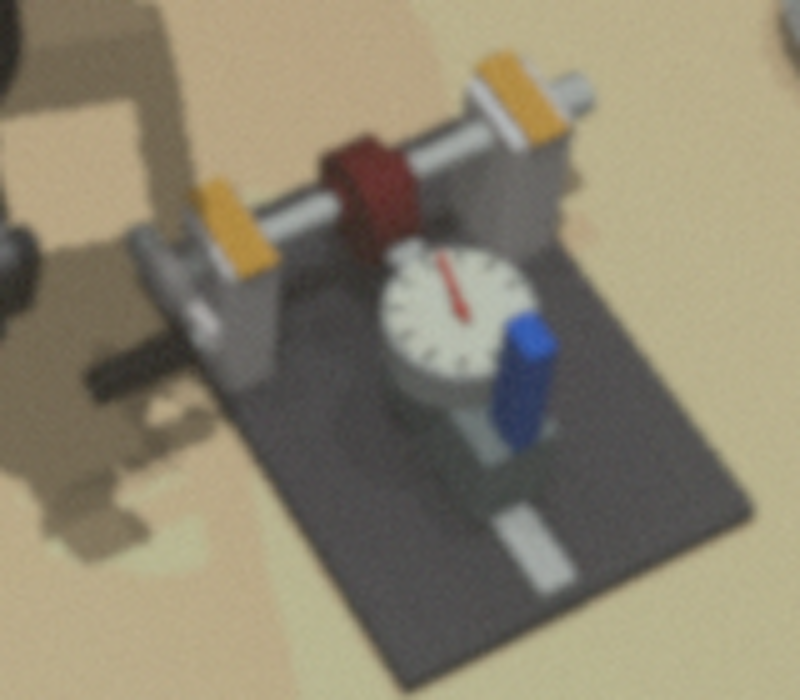

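```bash
python3 -c "
from station import *
print(sense()['qd'].round(3)); print(sign_off())"
```

```text
[ 0.02   0.007  0.015  0.005  0.003 -0.001]
the job is handed in; nothing more can be done
None
```

The pulley is left with its high side at the plunger, the gauge still pressing, the crank let go and the arm clear of everything. I handed the job in at about 14 s; no verdict comes back.

**Gauge:** I slid it up by the blue post about 25.6 mm. The needle then read about 6.5 mm of press, a little more than the 5 mm asked for.

**Crank:** I carried the handle from about -0.40 to 2.0 rad, reading the needle from the scene camera. The readings were:

| Crank angle (rad) | Plunger press (mm) |
|---|---|
| -0.40 | 6.5 |
| 0.75 | 11.8 |
| 1.07 | 12.65 |
| 1.39 | 12.85 |
| 1.70 | 12.4 |
| 2.01 | 11.5 |

A fit of the off-centre pulley put the peak at 1.33 rad, with residuals of 0.05 mm or less. I turned back to about 1.38 rad and let go.

**Last checks:**
- **Press:** the needle read 12.9 mm after release, within 0.1 mm of the fitted peak and clear of the stop. The most I read at any point was that same 12.9 mm.
- **Lift:** the upward pull on the handle stayed at 3.6 N or less in the readings after each move, below the 8 N that starts to lift the spindle.
- **Bystanders:** the arm did not work near them. I did not measure their positions again at the end.

**Disagreement:** the gauge started about 7 mm nearer the spindle than its zero position as I measured it. I did not resolve this. It does not affect the result, because I went by the needle.

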